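Hang the sample pail on the spring balance

ROBOT

A 7-joint arm with a two-finger parallel gripper is mounted at the origin on the work surface. World frame = base frame: x ahead of the robot, y to its left, z up, the work surface at z = 0. Lengths are in m, angles in degrees, forces in N, time in s.
With the tool pointing down it reaches from about 0.425 to 0.875 m from the base axis. Payload 4.7 kg.
Tool frame: the origin (TCP) lies at the very end of the fingers, on their centre line; the grasp point (between the pads) lies env.grip_point_offset behind it (env.grip_point_offset is the distance from the TCP to the grasp point, in m); z points along the fingers, y is the direction in which the jaws open and shut (so a half turn about z gives the same grasp; the last joint's range is limited). The gripper opens to 87 mm and grips with 3 to 60 N. Pads are 19 mm wide; open, the fingers measure 117 mm over their backs; the gripper's body (75 mm by 190 mm) begins 51 mm behind the grasp point.
Start: joints at [66.01, 18.392, -4.016, 83.108, 1.295, 78.541, -3.26], TCP at [0.273, -0.59, 0.223] pointing down, gripper open.
Joint ranges: [-163.93, 163.93], [-17.29, 119.83], [-79.2, 71.16], [3.27, 140.29], [-89.18, 269.18], [5.43, 117.66], [-154.24, 154.24]. Speed limits (degrees/s): [147.25, 147.25, 180, 180, 180, 180, 180].

INTERFACE

Orientations are given as [roll, pitch, yaw] about the fixed x, y, z axes, in that order (R = Rz(yaw) Ry(pitch) Rx(roll)).
In Python, from cell import env gives the robot as it stands.
- The arm moves only by the tool send_rows, never from a script. Its argument "plan" is a list of rows, each a list of 7 numbers: the finger opening in mm, from 0 to 87, then the shift along the tool's x, y, z in mm, then the turn, a rotation vector about the tool's x, y, z in rad. A call has 1 to 12 rows; each row shifts and turns the commanded pose from where the row before left it, along the tool's axes as they then stand; what a row does not reach is not made up. A row lasts 1/10 s, in which the tool goes at most 50 mm and 8.59 degrees, less where a joint would pass 70% of its speed; a pose out of reach is approached as far as the arm can. A call is refused whole if a number of a shift passes 50 or a number of a turn 0.15, either way. A call with a gripper value outside its range is refused whole. The fingers move at their own pace and stop on an object; "grip_force" is the grip in N (left out, the last holds). Time passes only in rows, so rows that do not move let the fingers close. It gives the time, the measured TCP pose, the force and the opening at its end, in the units of the state.
- env.get_obs(): the state, without advancing time (a new reading comes with each control period).
- env.read_camera(name): name is "scene" or "top" or "wrist"; returns the picture (420x560x3 uint8, red, green, blue); there is no depth.
- env.get_calibration(name): a dict with "fx", "fy", "cx", "cy" (pixels), "extrinsics" (4x4, takes a point from camera to world coordinates). Camera axes: x right, y down, z forward; pixel columns grow to the right and rows downward; lengths in m; the calibration is good to about 2 mm. The wrist camera is an equidistant fisheye: a pixel r from the principal point sees the ray r / f radians off the axis. A picture is of the moment at which its call begins: read the wrist's pose just before it. get_calibration takes no time and is no camera call; for the wrist camera it gives the pose at the moment of the call.
- env.sign_off(): hands the job in, once; it reports no verdict.
Trained networks look in the newest picture that a camera, given by its name, has taken for a name from the list of things; names that differ only in an ending like _2 or _b are one class to them, and where a whole thing is asked for, a point or a joint stands for the part that bears it (a point fixed in the world has none). Each returns a list of dicts, best first, with "confidence" (0 to 1); they miss things now and then, are a little off and sometimes report something else, mostly with a low value. They report only what shows in the picture. A call takes as long as a camera call.
- env.regions_of(camera, query): "region" (420x560 bool, what is visible of it) and "rect" ([left, top, right, bottom] in pixels, round what is visible of it).
The state is a dict: "time_s": time; "qpos": joint angles; "joint_velocities": joint speeds; "effort": joint torques, N m; "tool_pos": TCP position; "tool_rot": TCP orientation; "force": force on the tool from outside, world axes, zero at the start; "wrist_torque": the same for the moment, N m; "grip_width": finger opening in m.
Only numpy, scipy, OpenCV 4.12 (cv2) and the standard library are available. Lean on these libraries where they do the work, as an engineer would, in place of code of your own. Each camera call takes 0.05 s, during which the arm holds its last target. There are 200 camera calls.

TASK

Weigh the sample pail with the yellow lid: first swing its wire bail, which lies flat, upright while the pail stays standing where it is on the bench, then carry it by the blue roll to the spring balance and hang the bail over both prongs of the hook. Let the spring take the whole weight smoothly before you let go, because the pail's weight is not known and the balance must be neither jolted nor overloaded. Leave the pail hanging free and still, do not drag it along the bench or tip it over, and leave the other things alone.

Things in the scene. Friction and masses are not known exactly. Their poses are not given: they have to be found in the camera images.
- pail: closed white sample pail, 92 mm across (98 mm at its yellow lid), 92 mm tall plus a 2 mm disc on top; it stands loose (foot 88 mm across) and weighs 2.3 to 7.2 N, differently each time. Origin: centre of its underside, z up. The bail's pivots lie on its y axis, 75 mm above the underside. The lying bail points along its +x. Pushed by the bail, it tips back over its foot.
- bail (a joint): angle of the pail's wire bail: 0 flat along the pail's +x, pi/2 upright above the pail, pi flat along -x. Starts at 0 to 0.2. Stiff pivots (about 0.02 N m of friction) hold it where it is left. The wire is 6 mm thick; the arms are 108 mm apart; the cross bar lies 95 mm from the pivot line, parallel to the pail's y axis. Swing it with a slight pull away from the pivots, never a push.
- bail_grip (a point): centre of the blue roll, 14 mm thick and 40 mm long, in the middle of the bail's cross bar, on the bar's axis. The roll lies along the point's y axis (the pail's y) and spins freely on the wire, so the lifted pail hangs under it like a pendulum. The bar's bare wire runs from 20 to 40 mm on either side of this point.
- balance: blue spring balance fixed to the bench: column 56 x 72 mm, 300 mm tall, on a grey foot. Origin: under the column's centre, on the bench; front (white scale, hook) is -x. The hook is two level steel prongs, 7 mm rods 60 mm apart, open from above, so that the roll passes between them with 6 mm to spare on each side; each has a trough 12 mm long at its bottom, sloping up at both ends.
- hook_seat (a point): where the axis of the bail's cross bar must come to rest: midway between the two prongs, above the bottoms of their troughs, 260 mm above the bench unloaded, 115 mm in front of the balance's origin; sinks with the hook. x points back to the column (its face 87 mm behind), y along the seated bar, z up. Prong tips rise 17 mm above this point in front; behind, the prongs run level 7 mm above it.
- hook (a joint): how far the hook is drawn down against its spring, in m: 0 unloaded, stop at 0.055. Spring 200 N/m (2.3 N sink it about 11 mm, 7.2 N about 35 mm), lightly damped, unharmed up to 0.045 (9 N). Letting the pail fall on it, or letting go while the hand still bears, or presses down, more than about 0.6 N, jolts it (hook speed over 0.07 m/s).
- rack: green test tube rack with yellow caps, 100 x 190 mm, about 100 mm tall, fixed to the bench; origin under its centre. It and the pail swap places. Not to be used.
- flask_a: foil-topped flask, 74 mm across, 123 mm tall, origin under its centre; bystander
- flask_b: foil-topped flask like flask_a; bystander
- dishes: stack of petri dishes, 88 mm across, 86 mm tall, origin under its centre; bystander
- bottle: glass bottle with a blue cap, 64 mm across, 150 mm tall, origin under its centre; bystander
- tub: small white jar with a green cap, no bail, 70 mm across, 80 mm tall, origin under its centre; bystander
- pen: marker pen lying on the bench, 130 mm long along its x, 13 mm thick, origin under its centre; bystander

How it is judged (in metres and radians):
On the way, in this order (a step that is already met when the one before it is completed fails the run):
1. the bail is upright (within 0.25 rad) while the pail still stands upright on the bench (value of joint bail between 1.32 and 1.82 rad and height (world z) of pail below 0.006 m and angle between pail's own z axis and vertical below 0.08 rad), for 0.2 s.
2. the bail's cross bar lies in the troughs of both prongs and the hook is drawn down at least 8 mm (x of bail_grip in the frame of hook_seat between -0.01 and 0.01 m and y of bail_grip in the frame of hook_seat between -0.012 and 0.012 m and z of bail_grip in the frame of hook_seat between -0.006 and 0.006 m and value of joint hook above 0.008 m), for 0.2 s.
At the end, for the whole second after the job is handed in: The bail's bar rests in both prongs' troughs (within 10 mm along x, 12 mm along y, 6 mm in height of the seat); the hook is drawn down 8 to 40 mm and still (under 20 mm/s); the pail hangs over 40 mm above the bench, within 0.3 rad of upright, slower than 40 mm/s (all of step 2 and value of joint hook below 0.04 m and velocity of joint hook between -0.02 and 0.02 m/s and height (world z) of pail above 0.04 m and angle between pail's own z axis and vertical below 0.3 rad and linear speed of pail below 0.04 m/s); the robot touches nothing.
It fails at once if the balance is jolted: its hook moves faster than 0.07 m/s (velocity of joint hook above 0.07 m/s or velocity of joint hook below -0.07 m/s).
It fails at once if the balance is overloaded: its hook is drawn down more than 45 mm (value of joint hook above 0.045 m).
It fails at once if the pail is dragged more than 50 mm along the bench (distance of pail from where it was at the start of the episode above 0.05 m and height (world z) of pail below 0.008 m).
It fails at once if the pail is tipped more than 0.7 rad (angle between pail's own z axis and vertical above 0.7 rad).
It fails at once if a bystander is moved more than 30 mm (distance of any of flask_a, flask_b, dishes, bottle, tub, pen from where it was at the start of the episode above 0.03 m).
It also fails if it takes over 72 s, if anything falls off the work surface, if the arm or the gripper's body presses on something with over 40 N, if the wrist force passes 120 N, or if a joint passes its speed limit or range.

## Working session

There is one attempt and no reset: what is moved stays moved. The work goes in short steps, Python scripts to look and compute and a tool call to move; the robot and the scene stay as the last step left them, time stands still between calls to the robot, and variables do not carry over. Pictures are saved under pics/ and viewed, about 8 in all and at most 12, crops included, and the job is handed in when it is done.

Besides the shell and the picture viewer there is one more tool, called after "Request:" by a JSON object that holds its "name" and its "arguments", one argument or row to a line. send_rows: Moves the arm, as the interface text tells. Its arguments: {"type":"object","properties":{"plan":{"type":"array"},"grip_force":{"type":"number"}},"required":["plan"]}

```bash
mkdir -p pics; ls
cat > h.py <<'E'
import numpy as np, cv2
from cell import env
from scipy.spatial.transform import Rotation as R
np.set_printoptions(precision=4,suppress=True)
def save(n,im): cv2.imwrite('pics/'+n+'.png',cv2.cvtColor(im,cv2.COLOR_RGB2BGR))
def ray(c,u,v):
    k=env.get_calibration(c) if isinstance(c,str) else c
    T=np.array(k['extrinsics']); x=(u-k['cx'])/k['fx']; y=(v-k['cy'])/k['fy']
    if c=='wrist' or k.get('fish'):
        r=np.hypot(x,y); d=np.array([x/r*np.sin(r),y/r*np.sin(r),np.cos(r)]) if r>1e-9 else np.array([0,0,1.])
    else: d=np.array([x,y,1.])
    return T[:3,3],T[:3,:3]@d
def at_z(c,u,v,z):
    o,d=ray(c,u,v); return o+d*(z-o[2])/d[2]
def proj(c,p):
    k=env.get_calibration(c); T=np.array(k['extrinsics']); q=T[:3,:3].T@(np.array(p)-T[:3,3])
    if c=='wrist':
        a=np.arctan2(np.hypot(q[0],q[1]),q[2]); s=a/np.hypot(q[0],q[1])
        return np.array([k['cx']+k['fx']*q[0]*s,k['cy']+k['fy']*q[1]*s])
    return np.array([k['cx']+k['fx']*q[0]/q[2],k['cy']+k['fy']*q[1]/q[2]])
E
python3 - <<'E'
from h import *
o=env.get_obs(); print(o['tool_pos'],o['tool_rot'],o['force'],o['grip_width'],env.grip_point_offset)
for c in ['scene','top']:
    im=env.read_camera(c); k=env.get_calibration(c); print(c,k)
    for q in ['pail','bail','bail_grip','balance','hook','rack','flask_a','dishes','bottle','tub','pen']:
        for r in env.regions_of(c,q)[:2]:
            m=r['region']; ys,xs=np.nonzero(m); print(q,round(r['confidence'],2),r['rect'],xs.mean().round(1),ys.mean().round(1),m.sum())
    save(c+'0',im)
a=cv2.imread('pics/scene0.png');b=cv2.imread('pics/top0.png')
E
```

```text
pics
[ 0.2723 -0.5896  0.2215] [-179.8936    0.0059   24.7979] [-0.1106 -0.2444 -0.2742] 0.08696174701799837 0.0187
scene {'fx': 384.4083904119999, 'fy': 384.4083904119999, 'cx': 274.7581939645227, 'cy': 214.8419312988237, 'extrinsics': array([[ 0.2167,  0.6915, -0.6891,  1.2458],
       [ 0.9762, -0.1561,  0.1503, -0.1046],
       [-0.0036, -0.7053, -0.7089,  0.8616],
       [ 0.    ,  0.    ,  0.    ,  1.    ]])}
pail 0.93 [225.6, 201.1, 265.9, 241.7] 248.1 221.1 1295
bail 0.57 [222.2, 214.2, 268.8, 241.0] 244.3 233.8 249
bail 0.16 [124.8, 206.1, 201.2, 272.9] 159.6 240.4 2999
bail_grip 0.77 [234.4, 233.0, 265.1, 240.6] 245.4 238.2 84
balance 0.77 [355.5, 156.2, 429.3, 258.4] 397.5 212.1 4633
hook 0.91 [357.6, 162.3, 405.9, 186.2] 387.6 173.9 318
hook 0.31 [298.5, 166.7, 329.8, 200.3] 311.6 183.1 895
rack 0.95 [121.1, 204.3, 202.8, 271.9] 159.5 240.4 3047
flask_a 0.77 [355.8, 265.2, 389.7, 311.2] 374.2 290.0 972
flask_a 0.77 [220.0, 295.5, 254.3, 336.4] 236.0 315.8 980
dishes 0.6 [296.8, 166.6, 330.5, 202.0] 311.7 182.9 904
dishes 0.28 [359.9, 265.4, 389.0, 313.1] 374.6 289.9 969
b
[... 665 characters left out ...]
40.9] 298.4 216.3 90
bail_grip 0.62 [276.5, 210.1, 311.5, 230.1] 296.8 216.0 86
balance 0.56 [141.1, 170.8, 207.6, 226.2] 174.7 199.3 2549
balance 0.48 [323.5, 195.5, 358.5, 208.4] 340.7 201.6 127
hook 0.84 [159.9, 172.8, 198.2, 206.2] 172.2 188.8 287
rack 0.85 [341.3, 218.8, 408.0, 265.5] 372.0 240.7 1902
rack 0.49 [160.1, 175.3, 197.2, 208.5] 174.6 191.0 262
flask_a 0.84 [308.5, 147.2, 331.9, 167.3] 318.8 157.7 376
flask_a 0.61 [207.1, 144.4, 227.4, 164.9] 214.9 154.8 393
dishes 0.86 [205.5, 268.2, 239.0, 295.9] 221.5 282.1 682
bottle 0.91 [367.2, 148.5, 387.4, 173.5] 377.1 162.2 478
tub 0.66 [264.8, 151.1, 288.2, 173.6] 275.1 159.8 418
pen 0.69 [324.5, 198.3, 360.3, 206.9] 340.4 201.9 127
```

Run:
```python
from h import *
a=cv2.imread('pics/scene0.png')[140:350,110:440];b=cv2.imread('pics/top0.png')[135:305,135:415]
b=cv2.resize(b,(500,304),interpolation=cv2.INTER_CUBIC);a=cv2.resize(a,(466,296),interpolation=cv2.INTER_CUBIC)
c=np.zeros((600,500,3),np.uint8);c[:296,:466]=a;c[296:]=b;c=cv2.resize(c,(666,800)) if 0 else c
cv2.imwrite('pics/c0.png',c)
def P(c,u,v,z):print(c,u,v,z,at_z(c,u,v,z))
P('top',296,239.4,.093);P('scene',248,211,.093)
P('top',297,216,.075);P('scene',246,238,.075)
P('top',172,189,.257);P('scene',388,174,.257)
P('top',175,199,.30)
for n,u,v,z in [('rack',372,240.7,.1),('fA',319,157.7,.12),('fB',215,155,.12),('dish',221.5,282,.08),('bottle',377,162,.1),('tub',275,160,.08),('pen',340,202,.01)]: print(n);P('top',u,v,z)
for c in ['scene','top']:
  env.read_camera(c)
  for q in ['bail_grip','hook','bail']:
    r=env.regions_of(c,q)[0]; pts=np.argwhere(r['region'])[:,::-1].astype(np.float32); print(c,q,cv2.minAreaRect(pts), cv2.fitLine(pts,cv2.DIST_L2,0,.01,.01).ravel())
```

```text
top 296 239.4 0.093 [ 0.4728 -0.019   0.093 ]
scene 248 211 0.093 [ 0.4667 -0.0126  0.093 ]
top 297 216 0.075 [ 0.5502 -0.0224  0.075 ]
scene 246 238 0.075 [ 0.5507 -0.0335  0.075 ]
top 172 189 0.257 [0.5962 0.3374 0.257 ]
scene 388 174 0.257 [0.5805 0.3281 0.257 ]
top 175 199 0.3 [0.5589 0.317  0.3   ]
rack
top 372 240.7 0.1 [ 0.4696 -0.2567  0.1   ]
fA
top 319 157.7 0.12 [ 0.7313 -0.0907  0.12  ]
fB
top 215 155 0.12 [0.7378 0.2403 0.12  ]
dish
top 221.5 282 0.08 [0.3389 0.2132 0.08  ]
bottle
top 377 162 0.1 [ 0.7243 -0.279   0.1   ]
tub
top 275 160 0.08 [0.7342 0.0501 0.08  ]
pen
top 340 202 0.01 [ 0.6095 -0.1691  0.01  ]
scene bail_grip ((237.64553833007812, 237.36106872558594), (26.8505859375, 5.800475120544434), 10.784297943115234) [  0.9915   0.1303 239.2191 237.7714]
scene hook ((381.5, 173.0), (24.0, 47.0), 90.0) [  0.9977   0.0683 385.7375 173.1946]
scene bail ((245.5, 229.0), (22.0, 41.0), 90.0) [  0.9705   0.2413 246.3333 234.5   ]
top bail_grip ((311.0233459472656, 219.8885955810547), (31.901418685913086, 13.745616912841797), 56.82148742675781) [  0.5876   0.8092 307.0658 217.4342]
top hook ((178.49061584472656, 193.315185546875), (30.84014129638672, 25.945568084716797), 17.650123596191406) [  0.537   -0.8436 169.7901 191.3812]
top bail ((377.7500305175781, 161.75001525878906), (19.091880798339844, 26.870054244995117), 45.0) [  0.6405  -0.7679 377.6345 161.8475]
```

View pics/c0.png

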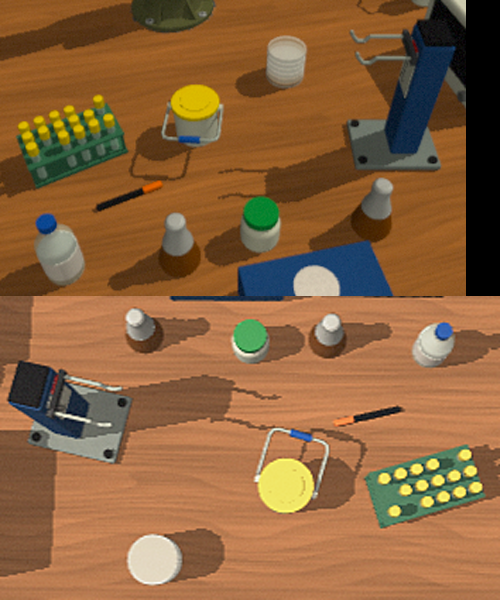

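The pail (yellow lid) is in the middle, with its bail lying roughly along world +x. The rack is on its right (-y). The balance is on the left, with its prongs pointing roughly toward -y. Next I'll refine with colour and a hook zoom.

```bash
cat >> h.py <<'E'
def tri(u1,u2,c1='scene',c2='top'):
    o1,d1=ray(c1,*u1);o2,d2=ray(c2,*u2);d1=d1/np.linalg.norm(d1);d2=d2/np.linalg.norm(d2)
    s=np.linalg.lstsq(np.c_[d1,-d2],o2-o1,rcond=None)[0];a=o1+s[0]*d1;b=o2+s[1]*d2
    return (a+b)/2,np.linalg.norm(a-b)
def blob(im,lo,hi,box):
    x0,y0,x1,y1=box;h=cv2.cvtColor(im[y0:y1,x0:x1],cv2.COLOR_RGB2HSV);m=cv2.inRange(h,lo,hi)
    n,l,s,c=cv2.connectedComponentsWithStats(m); i=1+s[1:,4].argmax(); p=np.argwhere(l==i)[:,::-1].astype(np.float32)+[x0,y0]
    return p,c[i]+[x0,y0],s[i]
E
python3 - <<'E'
from h import *
ims={c:cv2.cvtColor(cv2.imread(f'pics/{c}0.png'),cv2.COLOR_BGR2RGB) for c in ['scene','top']}
bx={'scene':(215,190,280,260),'top':(270,200,330,265)}
B={};Y={}
for c in ims:
    p,B[c],s=blob(ims[c],(100,110,60),(130,255,255),bx[c]);r=cv2.minAreaRect(p.astype(np.float32));l=cv2.fitLine(p.astype(np.float32),cv2.DIST_L2,0,.01,.01).ravel();print(c,B[c],s,r)
    z=B[c]; e=[at_z(c,*(z+k*l[:2]*8),.075) for k in(-1,1)];d=e[1]-e[0];print('roll dir deg',np.degrees(np.arctan2(d[1],d[0])))
    p,Y[c],s=blob(ims[c],(20,120,80),(35,255,255),bx[c]);print('lid',Y[c],s,at_z(c,*Y[c],.094))
print(tri(B['scene'],B['top']),tri(Y['scene'],Y['top']))
a=cv2.resize(ims['scene'][150:205,345:425],(800,550),interpolation=cv2.INTER_CUBIC)[:, :]
b=cv2.resize(ims['top'][165:235,135:215],(400,350),interpolation=cv2.INTER_CUBIC)
a=cv2.resize(a,(400,275));c=np.zeros((350,800,3),np.uint8);c[:275,:400]=a;c[:,400:]=b
save('c1',c)
E
```

```text
scene [243.4098 238.4918] [21 46 15  6 61] ((243.0896759033203, 238.4241485595703), (14.200778007507324, 4.152274131774902), 4.763641834259033)
roll dir deg 72.85116983851914
lid [247.6812 212.47  ] [ 16  10  35  26 734] [ 0.4734 -0.0146  0.094 ]
top [303.1333 212.5333] [28 10 12  6 45] ((303.3302001953125, 212.59434509277344), (11.675647735595703, 3.7087347507476807), 15.945395469665527)
roll dir deg -105.85071056782701
lid [294.6908 240.6421] [  9  26  32  31 760] [ 0.4687 -0.0148  0.094 ]
(array([ 0.56  , -0.0416,  0.0852]), np.float64(0.00018196021611425345)) (array([ 0.4692, -0.0145,  0.0899]), np.float64(0.0007585681644287697))
```

View pics/c1.png

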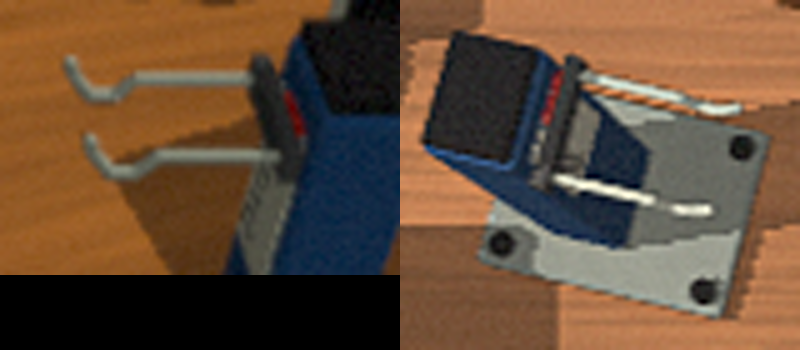

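The zoom shows the prong tips and troughs. In the scene view the troughs are at about (365,169) and (369,185), in the top view at about (191,207) and (197,186).

Run:
```python
from h import *
S=lambda x,y:(345+x/5,150+y/5); T=lambda x,y:(135+(x-400)/5,165+y/5)
print('tips far',tri(S(70,62),T(710,211)));print('tips near',tri(S(90,138),T(738,108)))
print('trough far',tri(S(100,96),T(684,209)));print('trough near',tri(S(122,173),T(712,108)))
def dr(c,p,q,z):
    d=at_z(c,*q,z)-at_z(c,*p,z);return np.degrees(np.arctan2(d[1],d[0])),np.linalg.norm(d)
z=.267
print(dr('top',T(590,78),T(690,99),z),dr('top',T(560,180),T(650,201),z),dr('scene',S(250,79),S(135,79),z),dr('scene',S(275,157),S(160,157),z))
# bolts
for q in [(502,243),(703,291),(741,148)]: print(at_z('top',*T(*q),.015))
for q in [(100,96),(122,173)]: print(at_z('scene',*S(*q),.257))
for q in [(684,209),(712,108)]: print(at_z('top',*T(*q),.257))
```

```text
tips far (array([0.5416, 0.2626, 0.2747]), np.float64(0.003177577715699704))
tips near (array([0.6003, 0.2493, 0.2756]), np.float64(0.003817254646594692))
trough far (array([0.5462, 0.2808, 0.2537]), np.float64(0.0020403595444069833))
trough near (array([0.6049, 0.2678, 0.2541]), np.float64(0.0032816698739642825))
(np.float64(-101.6434801221173), np.float64(0.05813009706673518)) (np.float64(-102.82934429971705), np.float64(0.052238157028285916)) (np.float64(-102.78011725382449), np.float64(0.0572932966864699)) (np.float64(-102.75916799327737), np.float64(0.05476065032016145))
[0.5646 0.4498 0.015 ]
[0.5331 0.3141 0.015 ]
[0.6306 0.2923 0.015 ]
[0.55   0.2798 0.257 ]
[0.608  0.2678 0.257 ]
[0.5453 0.2792 0.257 ]
[0.6037 0.2656 0.257 ]
```

Request:
{"name": "send_rows", "arguments": {
  "plan": [
    [60,0,0,0,0,0,-0.141],
    [60,0,0,0,0,0,-0.141],
    [60,0,0,0,0,0,-0.141],
    [60,0,0,0,0,0,-0.141],
    [60,0,0,0,0,0,-0.141],
    [60,0,0,0,0,0,-0.141],
    [60,38,7,0,0,0,0],
    [60,38,7,0,0,0,0],
    [60,38,7,0,0,0,0],
    [60,38,7,0,0,0,0],
    [60,38,7,0,0,0,0],
    [60,38,7,0,0,0,0]
  ]
}}

```text
time_s: 2.8
tool_pos: [0.379, -0.3824, 0.2228]
tool_rot: [180.0, 0.0, 73.3]
force: [0.7, -0.3, 0.2]
grip_width: 0.06
```

Request:
{"name": "send_rows", "arguments": {
  "plan": [
    [60,38,8,0,0,0,0],
    [60,38,8,0,0,0,0],
    [60,38,8,0,0,0,0],
    [60,38,8,0,0,0,0],
    [60,38,8,0,0,0,0],
    [60,38,8,0,0,0,0],
    [60,38,8,0,0,0,0],
    [60,38,8,0,0,0,0],
    [60,38,8,0,0,0,0],
    [60,20,4,0,0,0,0],
    [60,0,0,0,0,0,0],
    [60,0,0,0,0,0,0]
  ]
}}

```text
time_s: 4.0
tool_pos: [0.5553, -0.0594, 0.2224]
tool_rot: [-180.0, 0.0, 73.3]
force: [-0.1, -0.1, -0.2]
grip_width: 0.0598
```

```bash
cat >> h.py <<'E'
def off(p,wh='grip'):
    "grasp point -> world point, in tool axes mm"
    o=env.get_obs();Rm=R.from_euler('xyz',o['tool_rot'],degrees=True).as_matrix()
    g=np.array(o['tool_pos'])-Rm[:,2]*env.grip_point_offset
    return (Rm.T@(np.array(p)-g)*1000).round(1)
E
python3 - <<'E'
from h import *
o=env.get_obs();print(o['time_s'],o['tool_pos'],o['tool_rot'],o['force'],off([.56,-.0416,.085]))
im=env.read_camera('wrist');k=env.get_calibration('wrist');print(k)
p,c,s=blob(im,(100,110,60),(130,255,255),(0,0,560,420));print(c,s,proj('wrist',[.56,-.0416,.085]))
l=cv2.fitLine(p.astype(np.float32),cv2.DIST_L2,0,.01,.01).ravel()
e=[at_z('wrist',*(c+q*l[:2]*10),.085) for q in(-1,0,1)];d=e[2]-e[0];print(e[1],np.degrees(np.arctan2(d[1],d[0])))
p,c,s=blob(im,(20,120,80),(35,255,255),(0,0,560,420));print('lid',c,s,at_z('wrist',*c,.094))
save('w0',im)
E
```

```text
4.0 [ 0.5553 -0.0594  0.2224] [-179.9865    0.0452   73.3024] [-0.0512 -0.0887 -0.1763] [ 18.5  -0.5 156.1]
{'fx': 325.19226210127806, 'fy': 325.19226210127806, 'cx': 279.1157589003922, 'cy': 206.57980272501837, 'extrinsics': array([[ 0.9572, -0.2792, -0.0766,  0.5745],
       [-0.2895, -0.9243, -0.2487,  0.0071],
       [-0.0013,  0.2602, -0.9655,  0.3837],
       [ 0.    ,  0.    ,  0.    ,  1.    ]])}
[506.7004  42.4051] [ 448    0  112   89 7531] [279.8298 175.7533]
[0.8409 0.0355 0.085 ] -20.001102915138162
lid [179.0645 178.1827] [ 131  129   97  100 7678] [ 0.4701 -0.0143  0.094 ]
```

View pics/w0.png

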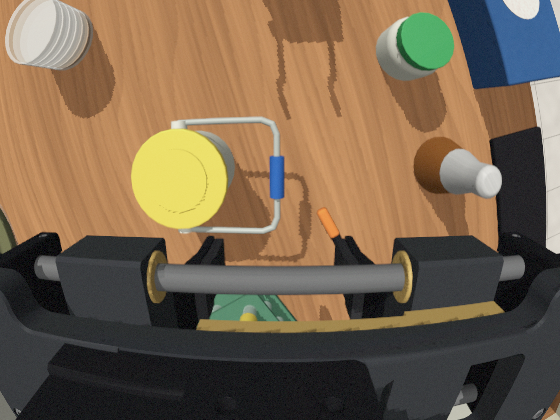

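The wrist view shows the blue roll at (277,177), vertical in the image and so square to the jaws. The lid is at (179,178). I'll descend with a narrower opening.

Request:
{"name": "send_rows", "arguments": {
  "plan": [
    [34,9,-1,0,0,0,0],
    [34,9,-1,0,0,0,0],
    [34,0,-1,20,0,0,0],
    [34,0,0,30,0,0,0],
    [34,0,0,30,0,0,0],
    [34,0,0,0,0,0,0]
  ]
}}

```text
time_s: 4.65
tool_pos: [0.5546, -0.0407, 0.1387]
tool_rot: [-179.6, 0.1, 73.3]
force: [-1.2, -0.6, -0.4]
grip_width: 0.0348
```

Run:
```python
from h import *
im=env.read_camera('wrist');print(off([.56,-.0416,.085]))
p,c,s=blob(im,(100,110,60),(130,255,255),(200,80,400,300));print(c,s,proj('wrist',[.56,-.0416,.085]))
print(at_z('wrist',*c,.085),off(at_z('wrist',*c,.085)),off(at_z('wrist',*c,.09)),off(at_z('wrist',*c,.08)))
save('w1',im)
```

```text
[ 0.2  4.1 74.9]
[285.1235 220.8598] [  76  113   19   58 1020] [286.701  222.4699]
[ 0.5593 -0.0401  0.085 ] [ 1.4  3.  74.9] [ 2.9  2.9 69.9] [-0.2  3.1 79.9]
```

View pics/w1.png

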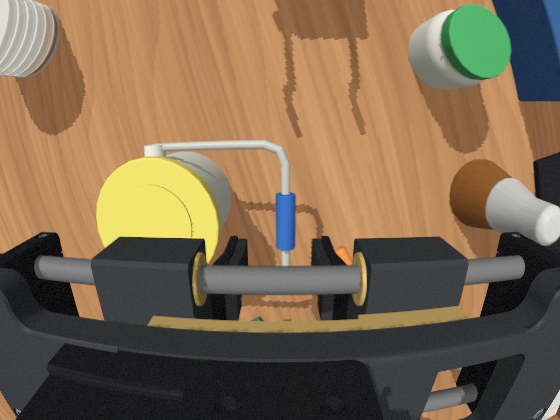

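The roll is at (285,221), about 3 mm to the side of the jaw centre (about column 279), which agrees with the triangulation.

Request:
{"name": "send_rows", "arguments": {
  "plan": [
    [34,1,3,15,0,0,0],
    [34,0,0,20,0,0,0],
    [34,0,0,20,0,0,0],
    [34,0,0,15,0,0,0],
    [34,0,0,5,0,0,0],
    [34,0,0,0,0,0,0],
    [34,0,0,0,0,0,0]
  ]
}}

```text
time_s: 5.4
tool_pos: [0.5618, -0.0408, 0.0685]
tool_rot: [179.9, -0.0, 73.3]
force: [-0.2, -0.2, -0.6]
grip_width: 0.0339
```

Request:
{"name": "send_rows", "arguments": {
  "plan": [
    [8,0,0,0,0,0,0],
    [8,0,0,0,0,0,0],
    [8,0,0,0,0,0,0],
    [8,0,0,0,0,0,0],
    [8,0,0,0,0,0,0]
  ],
  "grip_force": 15
}}

```text
time_s: 5.9
tool_pos: [0.5601, -0.0407, 0.0672]
tool_rot: [-179.9, 0.0, 73.3]
force: [-2.6, 0.5, 0.3]
grip_width: 0.0133
```

Gripped: the opening is 13 mm on the 14 mm roll, and the radius from the pivots comes out at 94.4 mm, as it should be. Now I'll swing the bail slowly along a slightly oversized arc.

Request:
{"name": "send_rows", "arguments": {
  "plan": [
    [8,0,-1,-6.5,0,0,0],
    [8,0,-1,-7,0,0,0],
    [8,0,-2,-6.5,0,0,0],
    [8,0,-2.5,-6.5,0,0,0],
    [8,0,-3,-6.5,0,0,0],
    [8,0,-3.5,-6,0,0,0],
    [8,0,-4,-5.5,0,0,0],
    [8,0,-4,-5.5,0,0,0],
    [8,0,-4.5,-5,0,0,0],
    [8,0,-5,-5,0,0,0],
    [8,0,0,0,0,0,0]
  ]
}}

```text
time_s: 7.0
tool_pos: [0.5328, -0.0323, 0.1293]
tool_rot: [179.8, 0.0, 73.3]
force: [2.1, -2.1, 3.9]
grip_width: 0.0135
```

Run:
```python
from h import *
for i in range(3):
    im=env.read_camera('scene');o=env.get_obs();print(o['time_s'],o['tool_pos'],o['force'],o['wrist_torque'])
im2=env.read_camera('top')
for c,i,bx in(('scene',im,(215,180,280,260)),('top',im2,(270,200,330,265))):
    p,cc,s=blob(i,(20,120,80),(35,255,255),bx);print(c,cc,s)
a=cv2.resize(im[150:270,190:300],(660,720//1),interpolation=cv2.INTER_CUBIC)[:600]
save('s1',a)
```

```text
7.05 [ 0.5331 -0.0324  0.1289] [ 3.8443 -1.8531  3.2943] [-0.3486 -0.8187 -0.0027]
7.1 [ 0.5333 -0.0324  0.1287] [ 3.0651 -1.4356  4.3242] [-0.3841 -0.92    0.0119]
7.15 [ 0.5334 -0.0324  0.1286] [ 4.8577 -1.7765  5.0156] [-0.4373 -1.0377  0.0538]
scene [259.2248 209.8992] [ 38  22  13  14 129]
top [286.7158 246.1257] [  9  29  16  27 183]
```

View pics/s1.png

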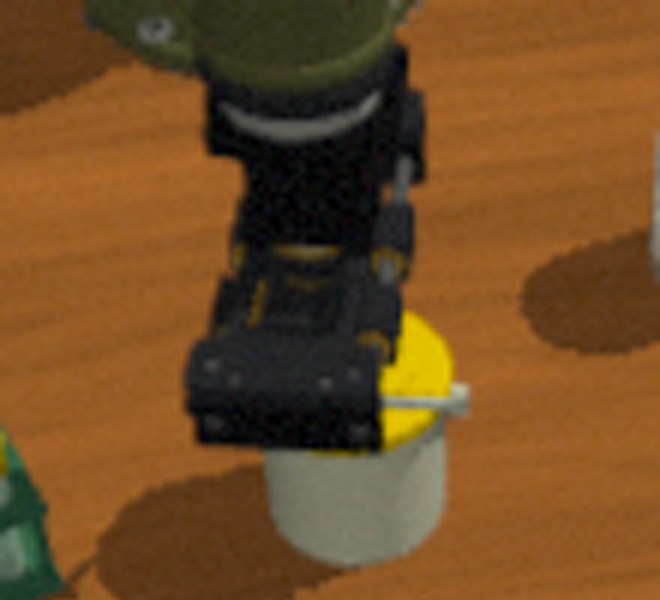

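The pail stands upright. The force on the hand points up and outward, so the bail is being pushed: the roll axis probably sits a few mm lower than its visible surface suggested. I'll ease outward and up.

Request:
{"name": "send_rows", "arguments": {
  "plan": [
    [8,0,1,-2,0,0,0],
    [8,0,1,-2,0,0,0],
    [8,0,0,0,0,0,0],
    [8,0,0,0,0,0,0]
  ]
}}

```text
time_s: 7.6
tool_pos: [0.532, -0.0321, 0.1303]
tool_rot: [-179.8, 0.0, 73.3]
force: [-0.0, 0.4, -1.1]
grip_width: 0.0132
```

Request:
{"name": "send_rows", "arguments": {
  "plan": [
    [8,0,-4.5,-4,0,0,0],
    [8,0,-4.5,-4,0,0,0],
    [8,0,-5,-3.2,0,0,0],
    [8,0,-5,-3.2,0,0,0],
    [8,0,-5.5,-2.6,0,0,0],
    [8,0,-5.5,-2.6,0,0,0],
    [8,0,0,0,0,0,0],
    [8,0,0,0,0,0,0]
  ]
}}

```text
time_s: 8.4
tool_pos: [0.505, -0.0241, 0.1514]
tool_rot: [179.9, 0.0, 73.3]
force: [-1.5, 0.7, -3.2]
grip_width: 0.0136
```

Request:
{"name": "send_rows", "arguments": {
  "plan": [
    [8,0,-6,-0.5,0,0,0],
    [8,0,-6,-1,0,0,0],
    [8,0,-6,-1,0,0,0],
    [8,0,-6,-0.8,0,0,0],
    [8,0,-6,-0.4,0,0,0],
    [8,0,-6,0,0,0,0],
    [8,0,0,0,0,0,0],
    [8,0,0,0,0,0,0],
    [8,0,0,0,0,0,0]
  ]
}}

```text
time_s: 9.3
tool_pos: [0.4722, -0.014, 0.1573]
tool_rot: [179.7, 0.0, 73.3]
force: [-1.0, -0.4, 9.5]
grip_width: 0.0134
```

Run:
```python
from h import *
im=env.read_camera('scene');im2=env.read_camera('wrist');o=env.get_obs();print(o['time_s'],o['tool_pos'],o['force'])
c=np.zeros((420,800,3),np.uint8);c[:360,:360]=cv2.resize(im[150:260,195:305],(360,360),interpolation=cv2.INTER_CUBIC);c[:330,360:]=cv2.resize(im2,(440,330));save('s2',c)
```

```text
9.4 [ 0.4722 -0.0141  0.1573] [ 0.1515 -2.0937  9.2315]
```

View pics/s2.png

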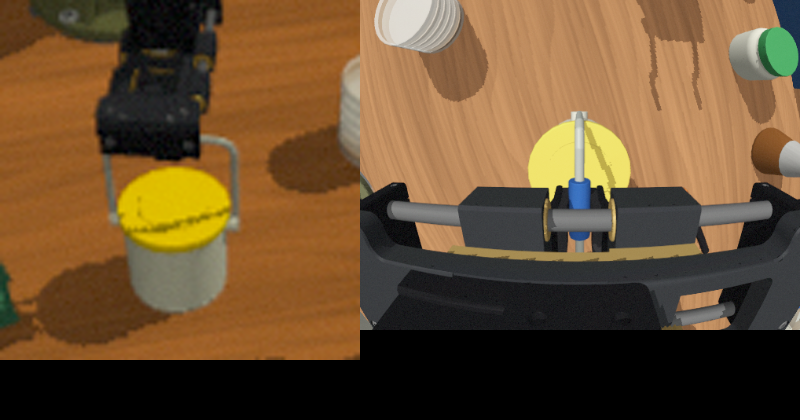

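The bail is upright and the pail stands. The hand presses down 9 N, so I'll relieve that and then lift.

Request:
{"name": "send_rows", "arguments": {
  "plan": [
    [8,0,0,-1,0,0,0],
    [8,0,0,-0.7,0,0,0],
    [8,0,0,0,0,0,0],
    [8,0,0,0,0,0,0],
    [8,0,0,0,0,0,0]
  ],
  "grip_force": 30
}}

```text
time_s: 9.9
tool_pos: [0.4709, -0.0137, 0.1574]
tool_rot: [179.9, 0.0, 73.3]
force: [-0.6, -1.0, 6.5]
grip_width: 0.0131
```

Request:
{"name": "send_rows", "arguments": {
  "plan": [
    [8,0,0,-1,0,0,0],
    [8,0,0,-2,0,0,0],
    [8,0,0,-4,0,0,0],
    [8,0,0,-8,0,0,0],
    [8,0,0,-15,0,0,0],
    [8,0,0,-20,0,0,0],
    [8,0,0,-20,0,0,0],
    [8,0,0,-15,0,0,0],
    [8,0,0,-8,0,0,0],
    [8,0,0,-3,0,0,0],
    [8,0,0,0,0,0,0],
    [8,0,0,0,0,0,0]
  ]
}}

```text
time_s: 11.1
tool_pos: [0.4699, -0.0136, 0.2517]
tool_rot: [-179.9, 0.0, 73.3]
force: [-0.6, -0.6, -3.8]
grip_width: 0.0127
```

The pail is lifted and weighs roughly 4 N. I'll carry it to a standoff in front of the hook, then turn it.

Request:
{"name": "send_rows", "arguments": {
  "plan": [
    [8,5,1,-2,0,0,0],
    [8,10,2,-3,0,0,0],
    [8,15,3,-4,0,0,0],
    [8,19,4,-4,0,0,0],
    [8,19,4,-4,0,0,0],
    [8,19,4,-4,0,0,0],
    [8,19,4,-4,0,0,0],
    [8,19,3,-4,0,0,0],
    [8,16,2,-3,0,0,0],
    [8,10,2,-2,0,0,0],
    [8,5,1,0,0,0,0],
    [8,0,0,0,0,0,-0.05]
  ]
}}

```text
time_s: 12.3
tool_pos: [0.5442, 0.1279, 0.2863]
tool_rot: [-180.0, -0.0, 76.2]
force: [0.2, 0.5, -3.8]
grip_width: 0.0129
```

Request:
{"name": "send_rows", "arguments": {
  "plan": [
    [8,0,0,0,0,0,-0.1],
    [8,0,0,0,0,0,-0.12],
    [8,0,0,0,0,0,-0.12],
    [8,0,0,0,0,0,-0.12],
    [8,0,0,0,0,0,-0.12],
    [8,0,0,0,0,0,-0.12],
    [8,0,0,0,0,0,-0.12],
    [8,0,0,0,0,0,-0.12],
    [8,0,0,0,0,0,-0.12],
    [8,0,0,0,0,0,-0.12],
    [8,0,0,0,0,0,-0.12],
    [8,0,0,0,0,0,-0.12]
  ]
}}

```text
time_s: 13.5
tool_pos: [0.544, 0.1263, 0.2863]
tool_rot: [-179.9, -0.0, 157.7]
force: [0.5, -0.5, -5.2]
grip_width: 0.0132
```

Request:
{"name": "send_rows", "arguments": {
  "plan": [
    [8,0,0,0,0,0,-0.11],
    [8,0,0,0,0,0,-0.06],
    [8,0,0,0,-0.05,0,0],
    [8,0,0,0,-0.08,0,0],
    [8,0,0,0,-0.08,0,0],
    [8,0,0,0,-0.08,0,0],
    [8,0,0,0,-0.08,0,0],
    [8,0,0,0,-0.06,0,0],
    [8,0,0,0,0,0,0],
    [8,0,0,0,0,0,0],
    [8,0,0,0,0,0,0],
    [8,0,0,0,0,0,0]
  ]
}}

```text
time_s: 14.7
tool_pos: [0.544, 0.1284, 0.2869]
tool_rot: [155.4, 0.0, 167.4]
force: [-0.7, 0.3, -5.8]
grip_width: 0.0129
```

Run:
```python
from h import *
im=env.read_camera('scene');im2=env.read_camera('top');im3=env.read_camera('wrist');f=[]
o=env.get_obs();Rm=R.from_euler('xyz',o['tool_rot'],degrees=True).as_matrix();print(o['time_s'],o['tool_pos'],o['tool_rot'],o['force'],o['qpos'])
print(Rm);r=np.array(o['tool_pos'])-Rm[:,2]*.0127;print('roll',r)
c=np.zeros((600,800,3),np.uint8);c[:300,:400]=cv2.resize(im[140:260,285:445],(400,300),interpolation=cv2.INTER_CUBIC)
c[300:,:400]=cv2.resize(im2[130:250,130:290],(400,300),interpolation=cv2.INTER_CUBIC);c[:300,400:]=cv2.resize(im3,(400,300));save('s3',c)
```

```text
14.85 [0.544  0.128  0.2867] [155.3712   0.0197 167.3284] [ 0.3365 -0.5925 -4.8795] [ 52.8117   3.7105 -54.8739  98.4021 -21.6224  74.0951  80.5019]
[[-0.9756  0.1993  0.0917]
 [ 0.2194  0.8869  0.4065]
 [-0.0003  0.4167 -0.909 ]]
roll [0.5428 0.1229 0.2983]
```

View pics/s3.png

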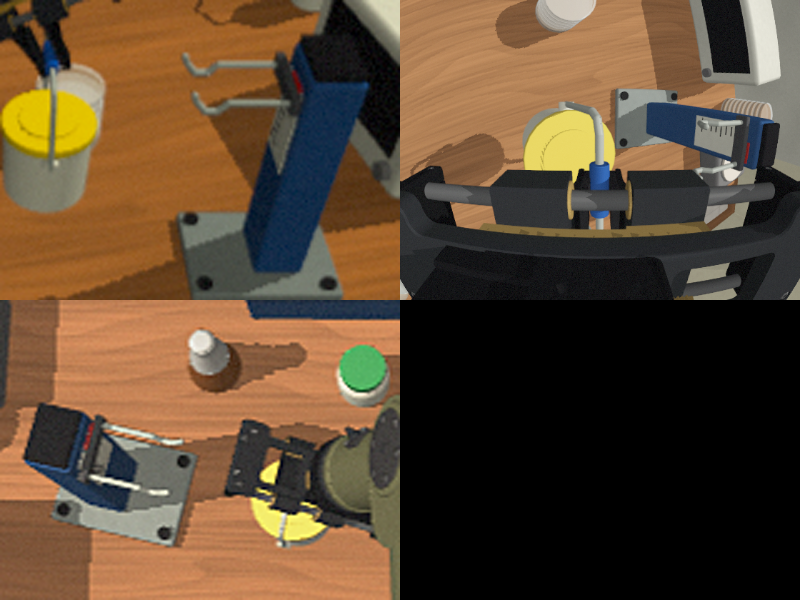

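The pail hangs level from the roll. The prongs show in all three views. I'll overlay the predicted prong lines on them to check the seat estimate.

```bash
cat > ov.py <<'E'
from h import *
import sys
S=np.array([.576,.273,.260]);a=np.radians(77.4);X=np.array([np.cos(a),np.sin(a),0]);Y=np.array([-np.sin(a),np.cos(a),0]);Z=np.array([0,0,1.])
def crop(c,box,w,dot=True,S=S):
    im=env.read_camera(c);x0,y0,x1,y1=box;s=w/(x1-x0);b=cv2.resize(im[y0:y1,x0:x1],(w,int((y1-y0)*s)),interpolation=cv2.INTER_CUBIC)
    for sg in (-1,1):
        # axis of rods: 6.5 mm below bar axis
        for dx,dz in ((-.025,.015),(-.006,-.006),(.006,-.006),(.017,.001),(.06,.001)):
            u=(proj(c,S+X*dx+Y*.03*sg+Z*dz)-[x0,y0]+.5)*s
            if dot: cv2.circle(b,tuple(int(v) for v in u),2,(255,0,255),-1)
    return b
E
python3 - <<'E'
from ov import *
c=np.zeros((600,800,3),np.uint8)
for (n,bx),(i,j) in zip((('scene',(345,150,425,205)),('top',(135,165,215,225)),('wrist',(380,120,540,240))),((0,0),(0,400),(290,0))):
    b=crop(n,bx,400);c[i:i+b.shape[0],j:j+400]=b[:600-i]
save('s4',c)
E
```

```text
(no output)
```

View pics/s4.png

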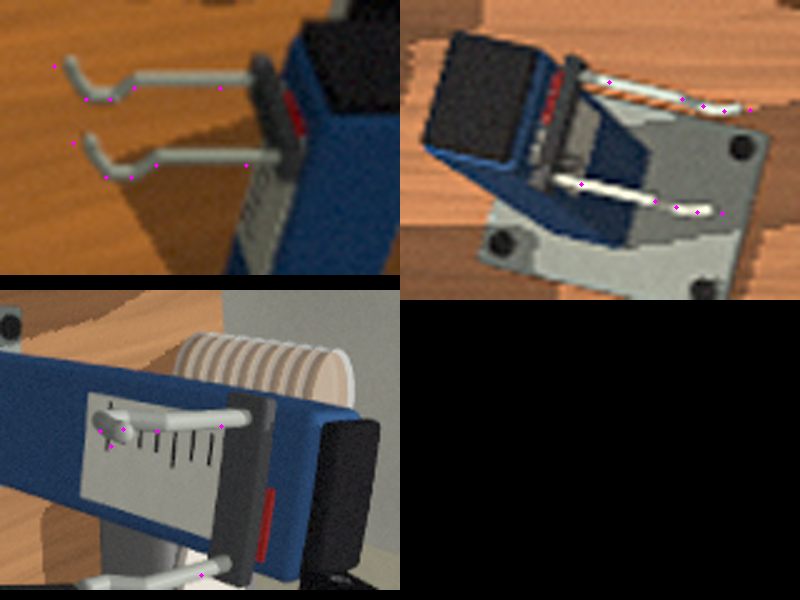

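The prediction matches within 2–3 mm, and the real prongs sit slightly nearer the column. I'll use seat ≈ (0.578, 0.2755, 0.261) and advance level along the prongs with the bar above the tips.

Request:
{"name": "send_rows", "arguments": {
  "plan": [
    [8,0,2,1,0,0,0],
    [8,0,4,2,0,0,0],
    [8,0,6,2.8,0,0,0],
    [8,0,8,3.6,0,0,0],
    [8,0,8,3.6,0,0,0],
    [8,0,8,3.6,0,0,0],
    [8,0,8,3.6,0,0,0],
    [8,0,8,3.6,0,0,0],
    [8,0,8,3.6,0,0,0],
    [8,0,8,3.6,0,0,0],
    [8,0,8,3.6,0,0,0],
    [8,-1,8,3.6,0,0,0]
  ]
}}

```text
time_s: 16.2
tool_pos: [0.5655, 0.2176, 0.2868]
tool_rot: [155.4, -0.0, 167.2]
force: [0.3, -1.2, -5.4]
grip_width: 0.013
```

Request:
{"name": "send_rows", "arguments": {
  "plan": [
    [8,0,8,3.6,0,0,0],
    [8,0,8,3.6,0,0,0],
    [8,0,8,3.6,0,0,0],
    [8,0,8,3.6,0,0,0],
    [8,0,8,3.6,0,0,0],
    [8,0,7,3.3,0,0,0],
    [8,0,6,2.8,0,0,0],
    [8,0,4,1.9,0,0,0],
    [8,0,2,0.9,0,0,0],
    [8,0,0,0,0,0,0],
    [8,0,0,0,0,0,0],
    [8,0,0,0,0,0,0]
  ]
}}

```text
time_s: 17.4
tool_pos: [0.5799, 0.2796, 0.2868]
tool_rot: [155.4, 0.0, 167.2]
force: [0.1, -0.3, -5.7]
grip_width: 0.013
```

Run:
```python
from ov import *
F=[]
c=np.zeros((600,800,3),np.uint8)
for (n,bx),(i,j) in zip((('scene',(335,140,425,207)),('top',(135,155,225,222)),('wrist',(180,100,480,320))),((0,0),(0,400),(300,0))):
    b=crop(n,bx,400,False);c[i:i+b.shape[0],j:j+400]=b[:600-i];F.append(env.get_obs()['force'])
o=env.get_obs();Rm=R.from_euler('xyz',o['tool_rot'],degrees=True).as_matrix();r=np.array(o['tool_pos'])-Rm[:,2]*.0127
S=np.array([.578,.2755,.261]);d=r-S;print(o['time_s'],o['tool_rot'],'roll-seat in balance mm',1000*np.array([d@X,d@Y,d@Z]),np.array(F))
save('s5',c)
```

```text
17.55 [155.3905   0.0018 167.1969] roll-seat in balance mm [-0.8708 -0.9145 37.4003] [[-0.3372 -0.0127 -4.3322]
 [-0.2703 -0.6131 -4.1569]
 [ 0.1052  0.0563 -4.5926]]
```

View pics/s5.png

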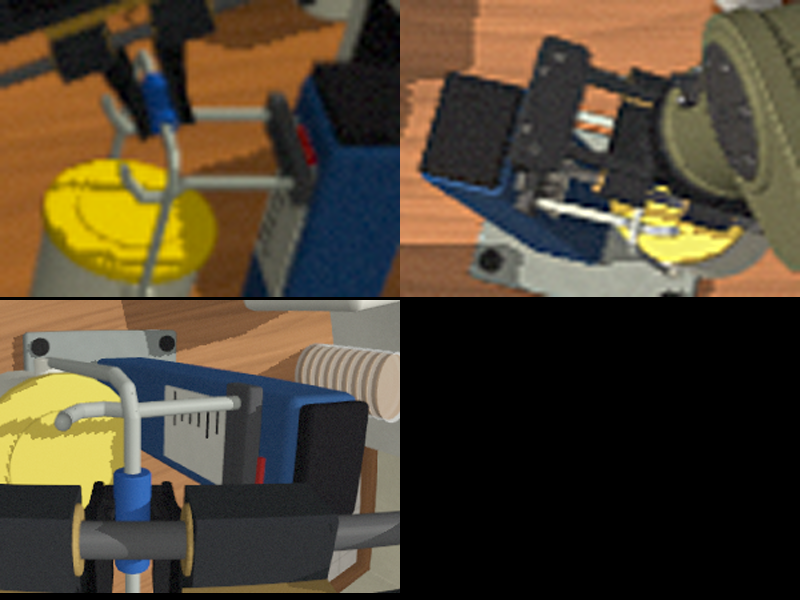

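The bar is above the troughs with the roll between the prongs, and the fingers are clear of the column. Lowering straight down now.

Request:
{"name": "send_rows", "arguments": {
  "plan": [
    [8,0,-0.8,1.8,0,0,0],
    [8,0,-1.7,3.6,0,0,0],
    [8,0,-1.7,3.6,0,0,0],
    [8,0,-1.7,3.6,0,0,0],
    [8,0,-1.7,3.6,0,0,0],
    [8,0,-1.7,3.6,0,0,0],
    [8,0,-1.7,3.6,0,0,0],
    [8,0,-0.8,1.8,0,0,0],
    [8,0,-0.4,0.9,0,0,0],
    [8,0,0,0,0,0,0],
    [8,0,0,0,0,0,0]
  ]
}}

```text
time_s: 18.65
tool_pos: [0.5798, 0.2802, 0.2584]
tool_rot: [155.3, 0.0, 167.2]
force: [0.3, 0.2, -5.5]
grip_width: 0.013
```

Request:
{"name": "send_rows", "arguments": {
  "plan": [
    [8,0,-0.4,0.9,0,0,0],
    [8,0,-0.4,0.9,0,0,0],
    [8,0,-0.4,0.9,0,0,0],
    [8,0,-0.4,0.9,0,0,0],
    [8,0,-0.4,0.9,0,0,0],
    [8,0,-0.4,0.9,0,0,0],
    [8,0,-0.4,0.9,0,0,0],
    [8,0,-0.4,0.9,0,0,0],
    [8,0,-0.4,0.9,0,0,0],
    [8,0,-0.4,0.9,0,0,0],
    [8,0,0,0,0,0,0],
    [8,0,0,0,0,0,0]
  ]
}}

```text
time_s: 19.85
tool_pos: [0.5797, 0.28, 0.2483]
tool_rot: [155.4, 0.0, 167.2]
force: [-0.2, -0.3, -5.4]
grip_width: 0.013
```

Request:
{"name": "send_rows", "arguments": {
  "plan": [
    [8,0,-0.4,0.9,0,0,0],
    [8,0,-0.4,0.9,0,0,0],
    [8,0,-0.4,0.9,0,0,0],
    [8,0,-0.4,0.9,0,0,0],
    [8,0,-0.4,0.9,0,0,0],
    [8,0,-0.4,0.9,0,0,0],
    [8,0,0,0,0,0,0],
    [8,0,0,0,0,0,0]
  ]
}}

```text
time_s: 20.65
tool_pos: [0.5798, 0.2801, 0.2424]
tool_rot: [155.4, 0.0, 167.2]
force: [-0.5, -0.4, -4.2]
grip_width: 0.0131
```

Request:
{"name": "send_rows", "arguments": {
  "plan": [
    [8,0,-0.4,0.9,0,0,0],
    [8,0,-0.4,0.9,0,0,0],
    [8,0,-0.4,0.9,0,0,0],
    [8,0,-0.4,0.9,0,0,0],
    [8,0,-0.4,0.9,0,0,0],
    [8,0,-0.4,0.9,0,0,0],
    [8,0,0,0,0,0,0],
    [8,0,0,0,0,0,0]
  ]
}}

```text
time_s: 21.45
tool_pos: [0.5798, 0.2801, 0.2365]
tool_rot: [155.4, 0.0, 167.2]
force: [-0.4, -1.7, -2.3]
grip_width: 0.0128
```

```bash
cat > fz.py <<'E'
from ov import *
F=[]
for i in range(6): im=env.read_camera('scene');F.append(env.get_obs()['force'])
F=np.array(F);o=env.get_obs();Rm=R.from_euler('xyz',o['tool_rot'],degrees=True).as_matrix();r=np.array(o['tool_pos'])-Rm[:,2]*.0127
d=r-np.array([.578,.2755,.261]);print(o['time_s'],F.mean(0),F[:,2],1000*np.array([d@X,d@Y,d@Z]))
E
python3 fz.py
```

```text
21.75 [-0.0873 -1.0615 -2.4375] [-2.8524 -2.6042 -2.4844 -2.6117 -2.5793 -1.4928] [ -0.3543  -0.7293 -12.9288]
```

The vertical load is transferring. A 1 N sideways force suggests the bar is on the rear slope, so I'll ease 3 mm forward while lowering.

Request:
{"name": "send_rows", "arguments": {
  "plan": [
    [8,0,-0.9,-0.4,0,0,0],
    [8,0,-0.9,-0.4,0,0,0],
    [8,0,-0.9,-0.4,0,0,0],
    [8,0,-0.4,0.9,0,0,0],
    [8,0,-0.4,0.9,0,0,0],
    [8,0,-0.4,0.9,0,0,0],
    [8,0,-0.4,0.9,0,0,0],
    [8,0,-0.4,0.9,0,0,0],
    [8,0,-0.4,0.9,0,0,0],
    [8,0,0,0,0,0,0],
    [8,0,0,0,0,0,0]
  ]
}}

```text
time_s: 22.85
tool_pos: [0.579, 0.2776, 0.2306]
tool_rot: [155.4, -0.0, 167.3]
force: [-0.4, 1.3, -1.7]
grip_width: 0.0129
```

```bash
python3 fz.py
```

```text
23.15 [-1.638   1.7955 -1.0036] [-0.7482 -1.245  -2.0856 -0.8089 -0.5567 -0.5771] [ -3.0713  -0.518  -18.869 ]
```

Request:
{"name": "send_rows", "arguments": {
  "plan": [
    [8,0,0.7,0.3,0,0,0],
    [8,0,0.7,0.3,0,0,0],
    [8,0,-0.4,0.9,0,0,0],
    [8,0,-0.4,0.9,0,0,0],
    [8,0,0,0,0,0,0],
    [8,0,0,0,0,0,0],
    [8,0,0,0,0,0,0]
  ]
}}

```text
time_s: 23.85
tool_pos: [0.5797, 0.2785, 0.2285]
tool_rot: [155.4, 0.0, 167.2]
force: [-1.1, -1.7, -1.1]
grip_width: 0.0129
```

```bash
python3 fz.py; python3 fz.py
python3 - <<'E'
from ov import *
c=np.zeros((600,800,3),np.uint8)
for (n,bx),(i,j) in zip((('scene',(335,140,425,207)),('wrist',(180,100,480,320))),((0,0),(0,400))):
    b=crop(n,bx,400,False);c[i:i+b.shape[0],j:j+400]=b[:600-i]
save('s6',c[:300])
E
```

```text
24.15 [-1.1296 -2.1308 -1.0361] [-1.3163 -1.2228 -1.218  -1.3124 -0.0487 -1.0984] [ -1.8467  -0.9685 -20.8088]
24.45 [-0.7645 -2.4266 -1.0212] [-1.0475 -1.4581 -1.3659 -0.6907 -0.6454 -0.9195] [ -1.736   -0.8897 -20.7918]
```

View pics/s6.png

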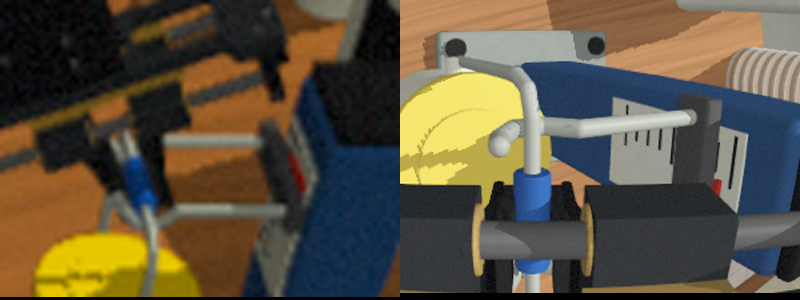

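The bar lies in the troughs and the hook is drawn down. I'll relax the sideways force and lower the last few mm.

Request:
{"name": "send_rows", "arguments": {
  "plan": [
    [8,0,-0.7,-0.3,0,0,0],
    [8,0,-0.4,0.9,0,0,0],
    [8,0,-0.4,0.9,0,0,0],
    [8,0,-0.4,0.9,0,0,0],
    [8,0,0,0,0,0,0],
    [8,0,0,0,0,0,0],
    [8,0,0,0,0,0,0]
  ]
}}

```text
time_s: 25.25
tool_pos: [0.5795, 0.2786, 0.226]
tool_rot: [155.3, 0.0, 167.2]
force: [2.5, 0.5, 0.6]
grip_width: 0.0131
```

```bash
python3 fz.py; python3 fz.py
```

```text
25.55 [ 2.2331  0.8323 -0.5683] [-0.5026 -1.3019 -0.5223 -0.6166 -0.245  -0.2215] [ -2.0412  -0.7262 -23.5787]
25.85 [ 2.463   1.5945 -0.0514] [-0.2188  0.4356 -0.6947 -0.5769  1.2091 -0.4624] [ -2.2563  -0.6461 -23.742 ]
```

Request:
{"name": "send_rows", "arguments": {
  "plan": [
    [8,-0.5,0.2,0.1,0,0,0],
    [8,0,0,0,0,0,0],
    [8,0,0,0,0,0,0]
  ],
  "grip_force": 10
}}

```text
time_s: 26.15
tool_pos: [0.5795, 0.2783, 0.2254]
tool_rot: [155.4, -0.0, 167.3]
force: [0.5, 1.5, 0.2]
grip_width: 0.0139
```

```bash
python3 fz.py; python3 fz.py
```

```text
26.45 [ 0.6545  1.2573 -0.0546] [-0.5838 -0.4053  0.2339 -0.2376  0.1702  0.4949] [ -2.2036  -0.8207 -24.01  ]
26.75 [-0.5203  1.1703 -0.0019] [ 0.6726 -1.1646 -0.2235  0.5748 -0.4885  0.6175] [ -2.1969  -0.8645 -23.9826]
```

The hand bears about 0 N vertically, so I'll open gently.

Request:
{"name": "send_rows", "arguments": {
  "plan": [
    [15,0,0,0,0,0,0],
    [16,0,0,0,0,0,0],
    [18,0,0,0,0,0,0],
    [22,0,0,0,0,0,0],
    [28,0,0,0,0,0,0],
    [34,0,0,0,0,0,0],
    [34,0,0,0,0,0,0],
    [34,0,0,0,0,0,0],
    [34,0,0,0,0,0,0],
    [34,0,0,0,0,0,0]
  ],
  "grip_force": 5
}}

```text
time_s: 27.75
tool_pos: [0.5798, 0.2783, 0.2256]
tool_rot: [155.4, 0.0, 167.2]
force: [-0.7, 0.6, -0.9]
grip_width: 0.034
```

```bash
python3 fz.py
python3 - <<'E'
from ov import *
c=np.zeros((600,800,3),np.uint8)
for (n,bx),(i,j) in zip((('scene',(335,140,425,207)),('wrist',(180,100,480,320))),((0,0),(0,400))):
    b=crop(n,bx,400,False);c[i:i+b.shape[0],j:j+400]=b[:600-i]
save('s7',c[:300])
E
```

```text
28.05 [-0.0276 -0.0213  0.4849] [ 0.7659  0.471   0.2184  0.5264 -0.1266  1.0544] [ -2.1873  -1.1641 -23.8491]
```

View pics/s7.png

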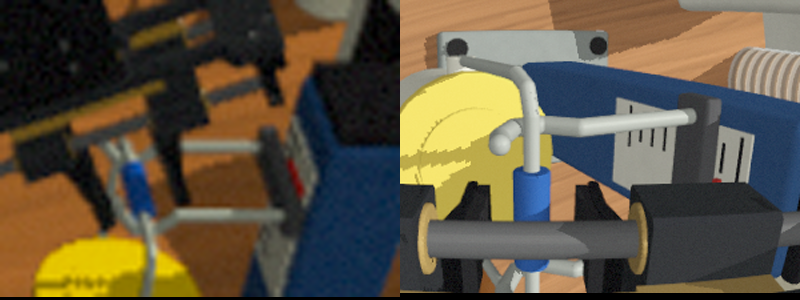

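The pail hangs in the troughs and the roll is clear between the open fingers. Withdrawing along the tool axis.

Request:
{"name": "send_rows", "arguments": {
  "plan": [
    [34,0,0,-4,0,0,0],
    [34,0,0,-8,0,0,0],
    [34,0,0,-10,0,0,0],
    [34,0,0,-15,0,0,0],
    [34,0,0,-20,0,0,0],
    [34,0,0,-20,0,0,0],
    [34,0,0,-20,0,0,0],
    [34,0,0,-20,0,0,0],
    [34,0,0,-10,0,0,0],
    [34,0,0,0,0,0,0],
    [34,0,0,0,0,0,0],
    [34,0,0,0,0,0,0]
  ]
}}

```text
time_s: 29.35
tool_pos: [0.5675, 0.227, 0.3401]
tool_rot: [155.4, -0.1, 167.3]
force: [-0.8, 0.3, -0.4]
grip_width: 0.034
```

Request:
{"name": "send_rows", "arguments": {
  "plan": [
    [34,0,0,0,0,0,0],
    [34,0,0,0,0,0,0],
    [34,0,0,0,0,0,0],
    [34,0,0,0,0,0,0],
    [34,0,0,0,0,0,0],
    [34,0,0,0,0,0,0],
    [34,0,0,0,0,0,0],
    [34,0,0,0,0,0,0],
    [34,0,0,0,0,0,0],
    [34,0,0,0,0,0,0],
    [34,0,0,0,0,0,0],
    [34,0,0,0,0,0,0]
  ]
}}

```text
time_s: 30.55
tool_pos: [0.5681, 0.2267, 0.3411]
tool_rot: [155.4, -0.0, 167.2]
force: [-0.2, 1.3, 0.0]
grip_width: 0.0343
```

Run:
```python
from ov import *
ims=[]
for i in range(12):
    im=env.read_camera('scene')
    if i in(0,4,8,11): ims.append(im)
box=(320,140,430,260)
for im in ims:
    p,cc,s=blob(im,(20,120,80),(35,255,255),box);q,bc,bs=blob(im,(100,110,60),(130,255,255),(345,160,385,205));print('lid',cc,s[4],'roll',bc,bs[4])
print(env.get_obs()['force'])
c=np.zeros((440,800,3),np.uint8);c[:436,:400]=cv2.resize(ims[-1][140:260,320:430],(400,436),interpolation=cv2.INTER_CUBIC)
b=crop('wrist',(0,0,560,420),400,False);c[:300,400:]=b;save('s8',c)
```

```text
lid [355.3842 205.9048] 557 roll [365.6316 182.3684] 57
lid [355.3363 205.9016] 559 roll [365.614  182.2982] 57
lid [355.3411 205.9214] 560 roll [365.6607 182.3036] 56
lid [355.3566 205.9211] 558 roll [365.6316 182.3684] 57
[-0.1355  0.0173 -0.3102]
```

View pics/s8.png

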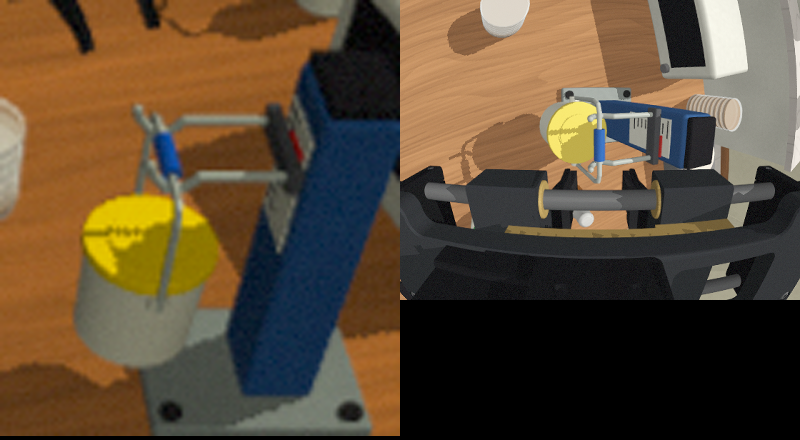

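The gripper is clear and successive frames show no movement (lid and roll steady within 0.1 px). One last check of the tilt and the seat, by triangulating the lid and roll.

Run:
```python
from ov import *
s=env.read_camera('scene');t=env.read_camera('top');w=env.read_camera('wrist')
def ell(im,box):
    p,c,st=blob(im,(18,100,50),(38,255,255),box);h=cv2.convexHull(p.astype(np.int32));return cv2.fitEllipse(h),c,st[4]
es,cs,_=ell(s,(320,140,430,260));print('scene',es)
ew,cw,n=ell(w,(180,100,300,240));print('wrist',ew,n)
p,rs,_=blob(s,(100,110,60),(130,255,255),(345,160,385,205));p,rw,n=blob(w,(100,110,60),(130,255,255),(262,160,292,230));print(rs,rw,n)
S0=np.array([.578,.2755,.261])
for nm,a,b in(('lid',es[0],ew[0]),('roll',rs,rw)):
    P,e=tri(a,b,'scene','wrist');d=P-S0;print(nm,P,e,1000*np.array([d@X,d@Y,d@Z]))
print('expected ellipse for level lid', )
P,e=tri(es[0],ew[0],'scene','wrist')
for tilt in(-.3,-.15,0,.15,.3):
  q=[]
  for th in np.linspace(0,2*np.pi,40):
    u=np.cos(tilt)*X+np.sin(tilt)*Z; q.append(proj('scene',P+.049*(np.cos(th)*u+np.sin(th)*Y)))
  print(tilt,cv2.fitEllipse(np.array(q,np.float32))[1:])
```

```text
scene ((356.10406494140625, 206.26577758789062), (27.530628204345703, 29.17843246459961), 176.02403259277344)
wrist ((245.0539093017578, 185.39442443847656), (78.7694320678711, 88.62269592285156), 11.589408874511719) 4833
[365.6316 182.3684] [278.9461 203.3234] [ 10  21  15  46 668]
lid [0.5744 0.2661 0.1547] 0.006599876519514577 [  -9.9244    1.4751 -106.2666]
roll [0.5775 0.273  0.2375] 0.0015964863053399112 [ -2.5375  -0.1006 -23.5416]
expected ellipse for level lid
-0.3 ((21.879352569580078, 37.515594482421875), 120.49005126953125)
-0.15 ((23.76504135131836, 37.645668029785156), 110.76996612548828)
0 ((25.120309829711914, 37.75628662109375), 100.32328033447266)
0.15 ((25.93798828125, 37.821800231933594), 89.32366943359375)
0.3 ((26.218542098999023, 37.82196807861328), 77.9981689453125)
```

Run:
```python
from ov import *
s=env.read_camera('scene')
h=cv2.cvtColor(s,cv2.COLOR_RGB2HSV)[190:232,338:386]
m=cv2.inRange(h,(19,170,40),(40,255,255));m=cv2.morphologyEx(m,cv2.MORPH_CLOSE,np.ones((3,3)))
n,l,st,c=cv2.connectedComponentsWithStats(m);i=1+st[1:,4].argmax()
hu=cv2.convexHull(np.argwhere(l==i)[:,::-1].astype(np.int32))+[338,190];e=cv2.fitEllipse(hu);print(e,st[i])
hp=hu.reshape(-1,2).astype(float)
from scipy.optimize import least_squares
def f(p):
    d=hp-np.array([p[0],p[1]])
    # model: lid disc, centre free in plane at distance of roll, tilts about Y and X
    C=np.array([.576,.268,.16])+p[0]*X+p[1]*Z
    u=np.cos(p[2])*X-np.sin(p[2])*Z;v=Y
    n_=np.linspace(0,2*np.pi,120);q=np.array([proj('scene',C+.0485*(np.cos(t)*u+np.sin(t)*v)) for t in n_])
    return np.array([np.min(np.hypot(*(q-x).T)) for x in hp])
for t0 in(-.2,0,.2):
    r=least_squares(f,[0,0,t0],diff_step=1e-3,x_scale=[.01,.01,.1]);print(r.x,r.cost)
b=cv2.resize(s[180:270,325:400],(450,540),interpolation=cv2.INTER_CUBIC)
save('s9',b)
```

```text
((360.9970397949219, 206.84278869628906), (27.44185447692871, 38.537540435791016), 101.06490325927734) [  4   3  38  28 792]Traceback (most recent call last):
  File "<stdin>", line 17, in <module>
    return func(*args, **kwargs)
    result = trf(vector_fun.fun, vector_fun.jac, x0, f0, J0, lb, ub, ftol, xtol,
                 gtol, max_nfev, x_scale, loss_function, tr_solver,
                 tr_options.copy(), verbose, callback=callback_wrapped)
    return trf_no_bounds(
        fun, jac, x0, f0, J0, ftol, xtol, gtol, max_nfev, x_scale,
        loss_function, tr_solver, tr_options, verbose, callback=callback)
    J = jac(x)
    self._update_jac()
    ~~~~~~~~~~~~~~~~^^
    self.J = self.jac_wrapped(xp_copy(self.x), f0=self.f)
             ~~~~~~~~~~~~~~~~^^^^^^^^^^^^^^^^^^^^^^^^^^^^
    J, dct = approx_derivative(
             ~~~~~~~~~~~~~~~~~^
        self.fun,
        ^^^^^^^^^
    ...<2 lines>...
        **self.finite_diff_options,
        ^^^^^^^^^^^^^^^^^^^^^^^^^^^
    )
    ^
    J, _nfev = _dense_difference(fun_wrapped, x0, f0, h,
               ~~~~~~~~~~~~~~~~~^^^^^^^^^^^^^^^^^^^^^^^^
                             use_one_sided, method,
                             ^^^^^^^^^^^^^^^^^^^^^^
                             mf)
                             ^^^
    df = [f_eval - f0 for f_eval in f_evals]
                                    ^^^^^^^
    f = np.atleast_1d(self.fun(x, *self.args, **self.kwargs))
                      ~~~~~~~~^^^^^^^^^^^^^^^^^^^^^^^^^^^^^^
    return np.atleast_1d(self.fun(x))
                         ~~~~~~~~^^^
    return self.f(x, *self.args, **self.kwargs)
           ~~~~~~^^^^^^^^^^^^^^^^^^^^^^^^^^^^^^
  File "<stdin>", line 14, in f
  File "h.py", line 16, in proj
    k=env.get_calibration(c); T=np.array(k['extrinsics']); q=T[:3,:3].T@(np.array(p)-T[:3,3])
ValueError: time passes only in moves, steps and waits
```

With the whole lid segmented, its ellipse (38.5 px, 101.1°) matches a level lid (37.8 px, 100.3°), so the pail hangs within a few hundredths of a radian of upright. The crash came only from too many calibration calls in the extra fit. Handing in.

Run:
```python
from h import *
o=env.get_obs();print(o['time_s'],o['force']);print(env.sign_off())
```

```text
31.4 [ 0.5992 -0.3674 -0.1476]
the job is handed in; nothing more can be done
None
```

The pail with the yellow lid is hanging from both prongs of the balance hook. I handed the job in at 31.4 s of the 72 s allowed; the interface reported no verdict.

**What I did**
- I gripped the blue roll and swung the bail upright in steps while the pail stood on the bench.
- I carried the pail to the hook with the gripper tilted clear of the column. I then lowered it about 1 mm at a time until the hand bore about 0 N, and only then opened the fingers.

**Last checks**
- **Seat:** the roll measured (-2.5, -0.1) mm from my estimated seat in x and y.
- **Hook draw:** the bar had sunk about 23.5 mm from my estimate of its unloaded height. That agrees with a weight of about 4.7 N and is well inside 8–40 mm.
- **Stillness:** the lid and roll moved less than 0.1 px between frames over about half a second.
- **Upright:** with the whole lid outlined, its ellipse was at 101.1°, against 100.3° for a level lid.
- **Gripper:** it was about 11 cm clear of the roll, with the wrist force at noise level.

**What disagreed or failed**
- **Pressing on the bail:** during the swing the hand pressed on it with up to about 9 N, because I had taken the roll axis to be about 5 mm too high. I saw no tip or slide of the pail in the pictures.
- **Sideways force:** while seating the bar there were sideways forces of 1–2.5 N. I eased most of them before letting go, with a little over 1 N still showing at release.
- **Tilt checks:** a first lid measurement that missed the shaded part put the lid about 7 mm forward of the bar, which would mean the bail leans about 0.1 rad. A further tilt fit crashed before giving a result.

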